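# Book the last pewter bar into its batch

### The job

Lay the loose pewter bar squarely on top of the pile of bars of its own size and let go of it there, not from a height. Then take the hand scanner and point it square-on at the middle of the sloping barcode ticket on that same pile's board, its window about 60 mm from the ticket, and hold it steady for a good second. Finally stand the scanner back upright in the middle of its round pad; do not scan the other ticket, drop or tip the scanner, or shift the other things.

Things in the scene. Friction and masses are not known exactly. Their poses are not given: they have to be found in the camera images.
- loose_bar: the loose bar, lying flat on the table by itself: cast pewter bar, plain silvery metal, 130 x 46 x 14 mm (own x, y, z), about 0.6 kg; origin at the centre of its underside, z up, x along its longer side
- pile_long_0: lower bar of the pile of long bars, on its board: cast pewter bar, plain silvery metal, 130 x 46 x 14 mm (own x, y, z), about 0.6 kg; origin at the centre of its underside, z up, x along its longer side
- pile_long_1: upper bar of the pile of long bars (underside 24 mm, top 38 mm above the table): cast pewter bar, plain silvery metal, 130 x 46 x 14 mm (own x, y, z), about 0.6 kg; origin at the centre of its underside, z up, x along its longer side
- pile_short_0: lower bar of the pile of short bars, on its board: cast pewter bar, plain silvery metal, 80 x 62 x 14 mm (own x, y, z), about 0.5 kg; origin at the centre of its underside, z up, x along its longer side
- pile_short_1: upper bar of the pile of short bars: cast pewter bar, plain silvery metal, 80 x 62 x 14 mm (own x, y, z), about 0.5 kg; origin at the centre of its underside, z up, x along its longer side
- bay_long: fixed wooden board 200 x 180 mm, 10 mm thick, for the long bars; origin on the table, x points to its back, which is turned roughly to the left (+y), give or take 0.2 rad. The pile lies about 45 mm from the origin towards the front (-x of the board), long sides roughly along the board's y; the sloping ticket holder stands behind it. The two boards may change sides.
- bay_short: fixed wooden board 200 x 180 mm, 10 mm thick, for the short bars; origin on the table, x points to its back, which is turned roughly to the left (+y), give or take 0.2 rad. The pile lies about 45 mm from the origin towards the front (-x of the board), long sides roughly along the board's y; the sloping ticket holder stands behind it. The two boards may change sides.
- ticket_long: barcode ticket of the long bars: striped white paper 66 x 92 mm on a dark wooden backing 82 x 110 mm. Origin at the centre of its face, 62 mm above the table, 125 mm behind the pile centre; z is the outward normal, leaning 35 degrees from vertical over the pile (roughly to the right, -y of the world); y is level. Top edge of the backing at 86 mm
- ticket_short: barcode ticket of the short bars: striped white paper 66 x 92 mm on a dark wooden backing 82 x 110 mm. Origin at the centre of its face, 62 mm above the table, 125 mm behind the pile centre; z is the outward normal, leaning 35 degrees from vertical over the pile (roughly to the right, -y of the world); y is level. Top edge of the backing at 86 mm
- pad: fixed round black pad, 110 mm across, 6 mm high, on which the scanner stands; origin on the table under its centre
- scanner: upright hand scanner, 140 mm tall, about 0.25 kg: grey head 52 x 62 mm (own x, y) and 36 mm high at the bottom, a 40 x 40 mm neck to 48 mm, then a black handle 36 x 30 mm (x, y) up to 140 mm. The window is in the underside of the head; origin at the centre of the window, z up along the handle; it scans along -z
- scanner_grip (a point): on the scanner's handle axis, 108 mm above the window, a good place to grip (across y, 30 mm wide); axes as the scanner's
- scanner_focus (a point): point on the scanner's line of sight, 60 mm in front of the window; axes as the scanner's
- flask_a: bystander: steel-bright flask, 74 mm across, 155 mm tall; origin under its centre
- flask_b: bystander: flask like flask_a
- flask_c: bystander: flask like flask_a
- bowl: bystander: low pewter bowl, 90 mm across, 32 mm high; origin under its centre
- brush: bystander: brush lying flat; origin under its middle
- mallet: bystander: hammer lying flat; origin under its middle
Mind the look-alikes: they are no part of the job. Leave any black or green look-alike of the loose_bar alone. Of the things shaped like the pad, the black one is meant.

How it is judged:
By the outcome, as a careful person would: the job done as asked, in the order asked, and still so for the second after the job is handed in, with the robot touching nothing.
It also fails if it takes over 58 s, if anything falls off the work surface, if the arm or the gripper's body presses on something with over 40 N, if the wrist force passes 120 N, or if a joint passes its speed limit or range.

### The arm

A 7-joint arm with a two-finger parallel gripper is mounted at the origin on the work surface. World frame = base frame: x ahead of the robot, y to its left, z up, the work surface at z = 0. Lengths are in m, angles in degrees, forces in N, time in s.
With the tool pointing down it reaches from about 0.4 to 0.875 m from the base axis. Payload 6.5 kg.
Tool frame: the origin (TCP) lies between the finger pads; the fingertips stand 17 mm ahead of it and the grasp point (between the pads) lies 2 mm behind it; z points along the fingers, y is the line along which they close (so a half turn about z gives the same grasp; the last joint's range is limited). The gripper opens to 88 mm and grips with 3 to 60 N. Pads are 18 mm wide; open, the fingers measure 123 mm over their backs; the gripper's body (75 mm by 187 mm) begins 45 mm behind the grasp point.
Start: joints at [64.618, 30.733, -0.252, 88.115, 0.149, 61.152, -4.079], TCP at [0.239, -0.604, 0.227] pointing down, gripper open.
Joint ranges: [-154.64, 154.64], [-21.42, 123.67], [-72.66, 72.17], [13.99, 137.28], [-74.86, 254.86], [10.95, 109.41], [-158.01, 158.01]. Speed limits (degrees/s): [136.94, 136.94, 180, 180, 180, 180, 180].

### API

Orientations are given as [roll, pitch, yaw] about the fixed x, y, z axes, in that order (R = Rz(yaw) Ry(pitch) Rx(roll)).
In Python, from workcell import sensors, snapshot, camera_info, manip, boxes_of, masks_of, place_of gives the robot as it stands. The module is installed in compiled form; this text tells all that it offers.
- The arm moves only by the shell command python3 -m crank 'ROWS' [FORCE]. ROWS is JSON, a list of rows, each an object with "claw": the opening, from 0 (shut) to 1 (fully open); "xyz": the shift along the tool's x, y, z in mm, a list of three; "twist": the turn, a rotation vector about the tool's x, y, z in rad, a list of three. A call has 1 to 10 rows; each row shifts and turns the commanded pose from where the row before left it, along the tool's axes as they then stand; what a row does not reach is not made up. A row lasts 1/10 s, in which the tool goes at most 50 mm and 8.59 degrees, less where a joint would pass 70% of its speed; a pose out of reach is approached as far as the arm can. A call with a gripper value outside its range is refused whole. The fingers move at their own pace and stop on an object; FORCE is the grip in N (left out, the last holds). Time passes only in rows, so rows that do not move let the fingers close. It gives the time, the measured TCP pose, the force, the opening and the grip force at its end, in the units of the state.
- sensors.observe(): the state, without advancing time (a new reading comes with each control period).
- snapshot(name): name is "scene" or "side" or "wrist"; returns (picture, depth): 400x640x3 uint8, red, green, blue; 400x640 float32, m along the optical axis (not along the pixel's ray), 0 where there is no reading.
- camera_info(name): a dict with "K" (3x3 intrinsics, pixels), "rvec" (rotation vector, rad) and "tvec" (3), from world to camera coordinates, as OpenCV has them. Camera axes: x right, y down, z forward; pixel columns grow to the right and rows downward; lengths in m; the calibration is good to about 2 mm. The wrist camera is an equidistant fisheye: a pixel r from the principal point sees the ray r / f radians off the axis. A picture is of the moment at which its call begins: read the wrist's pose just before it. camera_info takes no time and is no camera call; for the wrist camera it gives the pose at the moment of the call.
- manip.finish_job(): hands the job in; it is judged then, once.
Trained networks look in the newest picture that a camera, given by its name, has taken for a name from the list of things; names that differ only in an ending like _2 or _b are one class to them, and where a whole thing is asked for, a point or a joint stands for the part that bears it (a point fixed in the world has none). Each returns a list of dicts, best first, with "confidence" (0 to 1); they miss things now and then, are a little off and sometimes report something else, mostly with a low value. They report only what shows in the picture. A call takes as long as a camera call. They do not tell look-alikes from the thing itself.
- boxes_of(name, camera): "at" ([x, y, z] in m, in the coordinates of the camera as it stood for that picture, good to about 4 mm: the middle of the surface that is visible of it).
- masks_of(name, camera): "pixels" (400x640 bool, what is visible of it).
- place_of(name, camera): "at" ([x, y, z] in m, in the coordinates of the camera as it stood for that picture, good to about 4 mm: a listed point, or the origin of a listed thing).
The state is a dict: "t": time; "joints": joint angles; "dq": joint speeds; "tau": joint torques, N m; "eef_pos": TCP position; "tcp_rot": TCP orientation; "wrist_force": force on the tool from outside, world axes, zero at the start; "torque": the same for the moment, N m; "grip_width": finger opening in m; "gripper_force": force on a finger pad.
Only numpy, scipy, OpenCV 4.12 (cv2) and the standard library are available. Lean on these libraries where they do the work, as an engineer would, in place of code of your own. Each camera call takes 0.05 s, during which the arm holds its last target. There are 200 camera calls.

## Working session

There is one attempt and no reset: what is moved stays moved. The work goes in short steps, Python scripts to look and compute and a shell command to move; the robot and the scene stay as the last step left them, time stands still between calls to the robot, and variables do not carry over. Pictures are saved under pics/ and viewed, at most 12 in all, crops included, and the job is handed in when it is done.

```bash
mkdir -p pics; cat > h.py <<'E'
import numpy as np, cv2
from scipy.spatial.transform import Rotation as R
from workcell import sensors, snapshot, camera_info, manip, boxes_of, masks_of, place_of
def cam(n):
    c=camera_info(n); return np.array(c["K"]),R.from_rotvec(np.ravel(c["rvec"])).as_matrix(),np.ravel(c["tvec"])
def c2w(p,c): return (np.asarray(p)-c[2])@c[1]
def cloud(d,c):
    v,u=np.mgrid[:d.shape[0],:d.shape[1]]; K=c[0]
    return c2w(np.stack([(u-K[0,2])/K[0,0]*d,(v-K[1,2])/K[1,1]*d,d],-1),c)
def save(n,im): cv2.imwrite("pics/"+n+".png",im[...,::-1])
E
python3 - <<'E'
from h import *
for n in ("scene","side"):
    im,d=snapshot(n); save(n,im); c=cam(n); np.savez(n+".npz",im=im,d=d)
    for k in ["loose_bar","pile_long_1","pile_short_1","ticket_long","ticket_short","pad","scanner","bay_long"]:
        print(n,k,[(np.round(c2w(o["at"],c),3).tolist(),round(o["confidence"],2)) for o in place_of(k,n)][:5])
print(sensors.observe())
E
```

```text
scene loose_bar [([0.375, 0.458, -0.0], 0.98), ([0.441, 0.048, 0.002], 0.74), ([0.556, 0.475, 0.0], 0.63), ([0.543, 0.19, 0.022], 0.41)]
scene pile_long_1 [([0.583, -0.288, 0.026], 0.79)]
scene pile_short_1 [([0.543, 0.189, 0.02], 0.9), ([0.538, 0.189, 0.008], 0.56)]
scene ticket_long [([0.571, -0.163, 0.06], 0.79)]
scene ticket_short [([0.515, 0.31, 0.062], 0.63)]
scene pad [([0.663, -0.429, -0.002], 0.76), ([0.611, -0.028, -0.002], 0.7)]
scene scanner [([0.605, -0.026, 0.001], 0.73)]
scene bay_long [([0.579, -0.244, -0.003], 0.6), ([0.527, 0.227, -0.001], 0.39)]
side loose_bar [([0.436, 0.052, -0.001], 0.83), ([0.165, 0.31, -0.002], 0.76), ([0.378, 0.455, -0.001], 0.63)]
side pile_long_1 [([0.586, -0.288, 0.027], 0.63), ([0.588, -0.289, 0.01], 0.54), ([0.617, -0.022, 0.002], 0.36)]
side pile_short_1 [([0.541, 0.184, 0.026], 0.81), ([0.539, 0.186, 0.013], 0.66)]
side ticket_long [([0.573, -0.16, 0.062], 0.46), ([0.611, -0.027, 0.115], 0.36), ([0.581, -0.24, 0.0], 0.31)]
side ticket_short [([0.52, 0.307, 0.065], 0.7), ([0.58, -0.242, 0.002], 0.48)]
side pad [([0.661, -0.426, 0.001], 0.93), ([0.618, -0.024, 0.003], 0.56), ([0.779, -0.129, 0.003], 0.17)]
side scanner [([0.61, -0.028, 0.012], 0.64)]
side bay_long [([0.58, -0.241, 0.002], 0.58)]
{'t': 0.9, 'joints': array([64.6184739 , 30.73277848, -0.25040758, 88.11514228,  0.14993466,
       61.15085522, -4.0793294 ]), 'dq': array([ 0.04028357,  0.05682492,  0.04441052,  0.09113729, -0.01981223,
       -0.03411679, -0.04776219]), 'tau': array([-2.80105223e-04, -5.70888734e+01,  9.89952609e-01, -2.51915789e+01,
       -5.61728608e-02,  1.09623419e-02,  5.98179486e-05]), 'eef_pos': array([ 0.23913935, -0.60441164,  0.2272241 ]), 'tcp_rot': array([1.79998222e+02, 3.24369344e-03, 2.15897782e+01]), 'wrist_force': array([-0.38082294, -0.27103365, -0.43926698]), 'torque': array([ 0.00827722, -0.06517642, -0.02237045]), 'gripper_force': 0.0, 'grip_width': 0.08765092737415282}
```

View pics/scene.png

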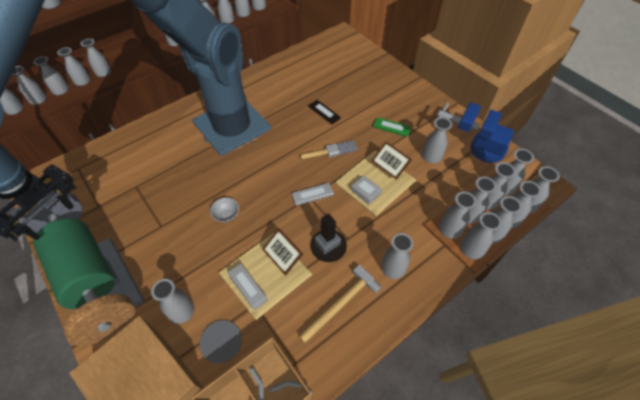

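View pics/side.png

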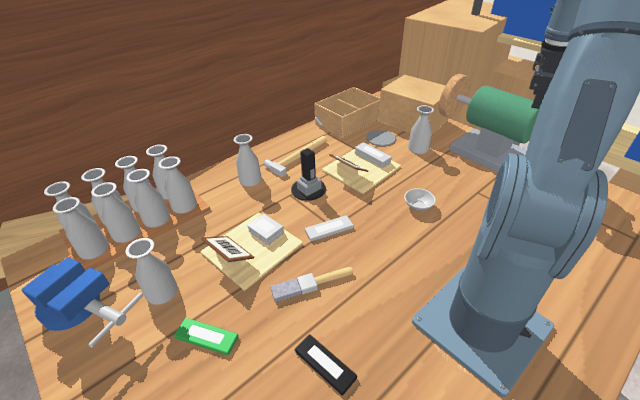

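The loose pewter bar is at scene (313,193) / side (329,229): it is plain silver. The look-alikes are black at scene (324,111) and green at (392,127). The black pad, with the scanner on it, is at scene (328,245), and the grey disc at (220,341) is the look-alike. The long pile is at scene (247,287), with its ticket at (282,252). I'll confirm in one crop and measure.

```bash
cat > m.py <<'E'
from h import *
def rect(P,m):
    r=cv2.minAreaRect((P[m][:,:2]*1000).astype(np.float32)); (c,(w,h),a)=r
    if w<h: w,h,a=h,w,a-90
    return np.round([*c,w,h,(a+90)%180-90],1),m.sum()
E
python3 - <<'E'
from m import *
ims=[]
for n in ("scene","side"):
    z=np.load(n+".npz"); im,d=z["im"],z["d"]; c=cam(n); P=cloud(d,c); ok=d>0
    def near(x,y,r,z0,z1): return ok&(np.hypot(P[...,0]-x,P[...,1]-y)<r)&(P[...,2]>z0)&(P[...,2]<z1)
    for k,a in dict(loose=(.438,.05,.085,.008,.03),pile=(.585,-.288,.085,.031,.05),scan_head=(.61,-.027,.055,.03,.047),scan_handle=(.61,-.027,.055,.07,.16),top=(.61,-.027,.055,.137,.16),board=(.58,-.244,.16,.005,.015)).items():
        m=near(*a)
        if m.sum()>5: print(n,k,*rect(P,m),P[m][:,2].mean().round(4),P[m].mean(0).round(4))
    m=near(.572,-.163,.055,.035,.1); Q=P[m]; cc=Q.mean(0); nn=np.linalg.svd(Q-cc)[2][2]; nn*=np.sign(nn[2])
    print(n,"ticket",cc.round(4),nn.round(3),np.degrees(np.arctan2(nn[1],nn[0])).round(1),np.degrees(np.arccos(nn[2])).round(1),m.sum())
    ims.append(im)
a=cv2.resize(ims[0][170:320,200:360],(800,600),interpolation=2)[:, :]
b=cv2.resize(ims[1][120:260,270:420],(640,600))
save("crop1",cv2.resize(np.hstack([cv2.resize(a,(400,400)),cv2.resize(b,(400,400))]),(800,400)))
E
```

```text
scene loose [439.6  47.  130.   50.1  71.1] 481 0.013 [0.4403 0.0456 0.013 ]
scene pile [ 585.7 -291.7  131.    46.2    0.8] 754 0.037 [ 0.5886 -0.2922  0.037 ]
scene scan_head [610.2 -27.1  60.3  52.2  88.9] 159 0.0395 [ 0.62   -0.0367  0.0395]
scene scan_handle [610.5 -26.6  37.6  30.3  -1.9] 309 0.1218 [ 0.6158 -0.0311  0.1218]
scene top [610.1 -26.6  37.   30.   -3.1] 136 0.1439 [ 0.6114 -0.0277  0.1439]
scene board [ 567.3 -243.   307.8  261.5   88.7] 2494 0.0092 [ 0.5896 -0.2353  0.0092]
scene ticket [ 0.5734 -0.1618  0.0618] [ 0.034 -0.569  0.822] -86.5 34.8 915
side loose [438.2  47.6 129.2  48.9  71.2] 605 0.0146 [0.4357 0.0501 0.0146]
side pile [ 583.4 -291.4  130.8   50.3    1.9] 342 0.0383 [ 0.5789 -0.2878  0.0383]
side scan_head [606.3 -25.2  61.4  51.6  87.7] 161 0.0395 [ 0.5963 -0.015   0.0395]
side scan_handle [607.9 -25.1  41.   32.4  -3.5] 369 0.1155 [ 0.6013 -0.0201  0.1155]
side top [608.2 -25.9  36.5  30.9  -3.5] 103 0.1447 [ 0.6051 -0.0234  0.1447]
side board [ 582.7 -243.4  272.4  261.6   71.5] 1254 0.0108 [ 0.5572 -0.2154  0.0108]
side ticket [ 0.5662 -0.1493  0.0588] [ 0.067 -0.775  0.628] -85.1 51.1 282
```

View pics/crop1.png

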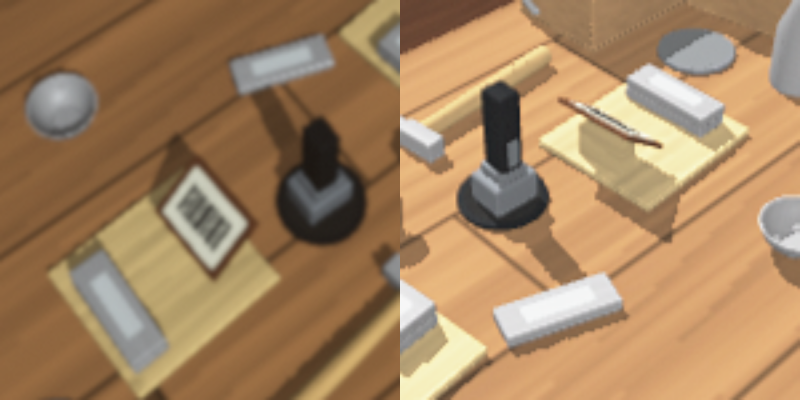

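The crop confirms it: a plain silver bar (crop 282,63), the scanner on the black disc (321,200), and the long pile with its ticket (207,218). I'll rotate and move over the loose bar.

```bash
python3 -m crank '[{"claw":1,"xyz":[0,0,0],"twist":[0,0,-0.144]},{"claw":1,"xyz":[0,0,0],"twist":[0,0,-0.144]},{"claw":1,"xyz":[0,0,0],"twist":[0,0,-0.144]},{"claw":1,"xyz":[0,0,0],"twist":[0,0,-0.144]},{"claw":1,"xyz":[0,0,0],"twist":[0,0,-0.144]},{"claw":1,"xyz":[0,0,0],"twist":[0,0,-0.144]}]'
python3 -m crank '[{"claw":1,"xyz":[38,14,0],"twist":[0,0,0]},{"claw":1,"xyz":[38,14,0],"twist":[0,0,0]},{"claw":1,"xyz":[38,14,0],"twist":[0,0,0]},{"claw":1,"xyz":[38,14,0],"twist":[0,0,0]},{"claw":1,"xyz":[38,14,0],"twist":[0,0,0]},{"claw":1,"xyz":[38,14,0],"twist":[0,0,0]},{"claw":1,"xyz":[38,14,0],"twist":[0,0,0]},{"claw":1,"xyz":[38,14,0],"twist":[0,0,0]}]'
python3 -m crank '[{"claw":1,"xyz":[37,-13,0],"twist":[0,0,0]},{"claw":1,"xyz":[37,-13,0],"twist":[0,0,0]},{"claw":1,"xyz":[37,-13,0],"twist":[0,0,0]},{"claw":1,"xyz":[37,-13,0],"twist":[0,0,0]},{"claw":1,"xyz":[37,-13,0],"twist":[0,0,0]},{"claw":1,"xyz":[37,-13,0],"twist":[0,0,0]},{"claw":1,"xyz":[37,-13,0],"twist":[0,0,0]},{"claw":1,"xyz":[37,-13,0],"twist":[0,0,0]},{"claw":1,"xyz":[37,-13,0],"twist":[0,0,0]},{"claw":1,"xyz":[0,0,0],"twist":[0,0,0]}]'
```

```text
t: 1.5
eef_pos: [0.2391, -0.6045, 0.2273]
tcp_rot: [180.0, 0.0, 71.4]
wrist_force: [-0.2, -0.3, 0.3]
grip_width: 0.0881
gripper_force: 0.0
t: 2.3
eef_pos: [0.4445, -0.3518, 0.2274]
tcp_rot: [180.0, 0.0, 71.1]
wrist_force: [0.3, -0.2, 0.5]
grip_width: 0.088
gripper_force: 0.0
t: 3.3
eef_pos: [0.4409, 0.0051, 0.2278]
tcp_rot: [180.0, -0.1, 71.6]
wrist_force: [-0.4, -0.3, 0.5]
grip_width: 0.088
gripper_force: 0.0
```

```bash
cat >> m.py <<'E'
def wcloud():
    c=cam("wrist"); im,d=snapshot("wrist"); K=c[0]
    v,u=np.mgrid[:400,:640]; a=(u-K[0,2])/K[0,0]; b=(v-K[1,2])/K[1,1]; r=np.hypot(a,b)+1e-9
    s=np.tan(np.minimum(r,1.4))/r; P=c2w(np.stack([a*s*d,b*s*d,d],-1),c)
    return im,d,P,(d>0)&(r<1.3)
def near(P,ok,x,y,r,z0,z1): return ok&(np.hypot(P[...,0]-x,P[...,1]-y)<r)&(P[...,2]>z0)&(P[...,2]<z1)
E
python3 - <<'E'
from m import *
im,d,P,ok=wcloud(); save("w1",im)
for k,a in dict(loose=(.439,.0475,.085,.009,.022),table=(.439,.0475,.12,-.01,.006),scantop=(.61,-.027,.055,.137,.16)).items():
    m=near(P,ok,*a)
    if m.sum()>5: print(k,*rect(P,m),P[m].mean(0).round(4),np.median(P[m][:,2]))
E
```

```text
loose [436.4  45.8 127.9  46.2  71. ] 3979 [0.437  0.0468 0.0145] 0.014502455980391899
table [437.7  44.2 239.5 232.7 -19. ] 22436 [0.4401 0.0458 0.0005] 0.0004670827758402321
scantop [606.6 -27.2  36.4  29.9  -2.4] 1126 [ 0.6043 -0.0258  0.1451] 0.14576504788265093
```

View pics/w1.png

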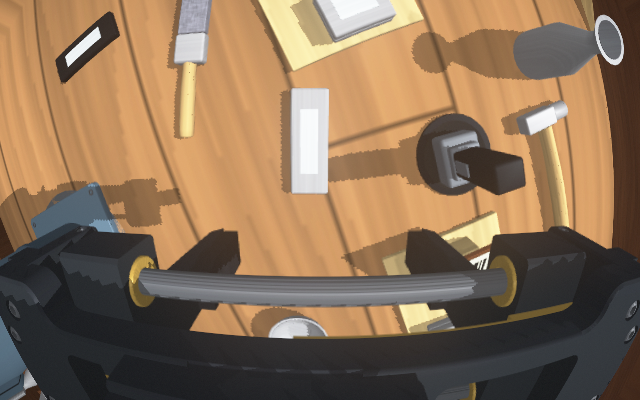

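The wrist view shows the loose bar at (310,141), unobstructed, and the scanner on its black pad at (455,155). I'll align and descend.

```bash
python3 -m crank '[{"claw":1,"xyz":[18.7,-8.6,0],"twist":[0,0,0.009]},{"claw":1,"xyz":[18.7,-8.6,0],"twist":[0,0,0]},{"claw":1,"xyz":[0,0,40],"twist":[0,0,0]},{"claw":1,"xyz":[0,0,40],"twist":[0,0,0]},{"claw":1,"xyz":[0,0,40],"twist":[0,0,0]},{"claw":1,"xyz":[0,0,35],"twist":[0,0,0]},{"claw":1,"xyz":[0,0,20],"twist":[0,0,0]},{"claw":1,"xyz":[0,0,0],"twist":[0,0,0]},{"claw":1,"xyz":[0,0,0],"twist":[0,0,0]}]' 30
```

```text
t: 4.25
eef_pos: [0.4372, 0.04, 0.0525]
tcp_rot: [-180.0, 0.0, 70.5]
wrist_force: [0.7, 0.8, 0.6]
grip_width: 0.0882
gripper_force: 0.0
```

```bash
python3 -m crank '[{"claw":1,"xyz":[5.4,-2.7,0],"twist":[0,0,-0.009]},{"claw":1,"xyz":[0,0,18],"twist":[0,0,0]},{"claw":1,"xyz":[0,0,10],"twist":[0,0,0]},{"claw":1,"xyz":[0,0,5.5],"twist":[0,0,0]},{"claw":1,"xyz":[0,0,0],"twist":[0,0,0]},{"claw":1,"xyz":[0,0,0],"twist":[0,0,0]}]'
```

```text
t: 4.85
eef_pos: [0.4363, 0.0469, 0.0191]
tcp_rot: [180.0, -0.0, 71.1]
wrist_force: [0.5, 0.1, -0.3]
grip_width: 0.0877
gripper_force: 0.0
```

```bash
python3 -m crank '[{"claw":0.4,"xyz":[0,0,0],"twist":[0,0,0]},{"claw":0.4,"xyz":[0,0,0],"twist":[0,0,0]},{"claw":0.4,"xyz":[0,0,0],"twist":[0,0,0]},{"claw":0.4,"xyz":[0,0,0],"twist":[0,0,0]},{"claw":0.4,"xyz":[0,0,0],"twist":[0,0,0]},{"claw":0.4,"xyz":[0,0,0],"twist":[0,0,0]},{"claw":0.4,"xyz":[0,0,0],"twist":[0,0,0]}]' 30
```

```text
t: 5.55
eef_pos: [0.4361, 0.0468, 0.0187]
tcp_rot: [-180.0, 0.0, 71.1]
wrist_force: [-0.3, 0.2, -0.3]
grip_width: 0.036
gripper_force: 0.0
```

```bash
python3 - <<'E'
from m import *
print({k:sensors.observe()[k] for k in("gripper_force","grip_width")})
im,d,P,ok=wcloud(); s,ds=snapshot("side")
save("w2",np.hstack([cv2.resize(im,(480,300)),cv2.resize(s[180:280,270:377],(320,300))]))
c=cam("side");P=cloud(ds,c);m=near(P,ds>0,.4365,.046,.085,.008,.018);print(rect(P,m))
E
```

```text
{'gripper_force': 0.0, 'grip_width': 0.03595711874340194}
(array([436.6,  48.8, 127.8,  48.2,  70.6]), np.int64(412))
```

View pics/w2.png

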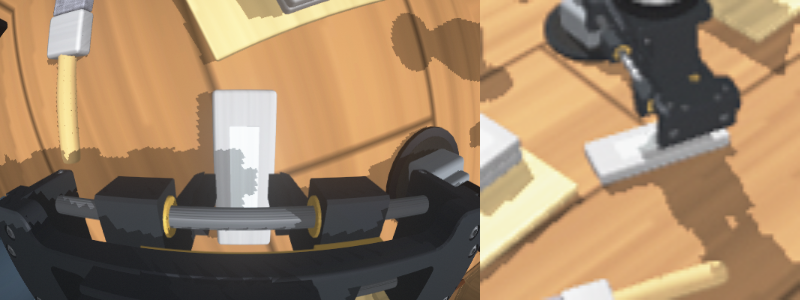

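The fingers flank the bar (picture 190 to 290, 200), but no force is registering. I'll close further and watch.

```bash
python3 -m crank '[{"claw":0.3,"xyz":[0,0,0],"twist":[0,0,0]},{"claw":0.3,"xyz":[0,0,0],"twist":[0,0,0]},{"claw":0.3,"xyz":[0,0,0],"twist":[0,0,0]}]' 30; python3 -c "
from h import *
print(sensors.observe()['torque'])
s,d=snapshot('side');save('s3',cv2.resize(s[190:270,290:370],(600,600),interpolation=2))"
```

```text
t: 5.95
eef_pos: [0.4361, 0.0468, 0.0187]
tcp_rot: [180.0, -0.0, 71.1]
wrist_force: [0.7, 0.5, -0.5]
grip_width: 0.0267
gripper_force: 0.0
[-0.06605898 -0.06906938  0.01388176]
```

View pics/s3.png

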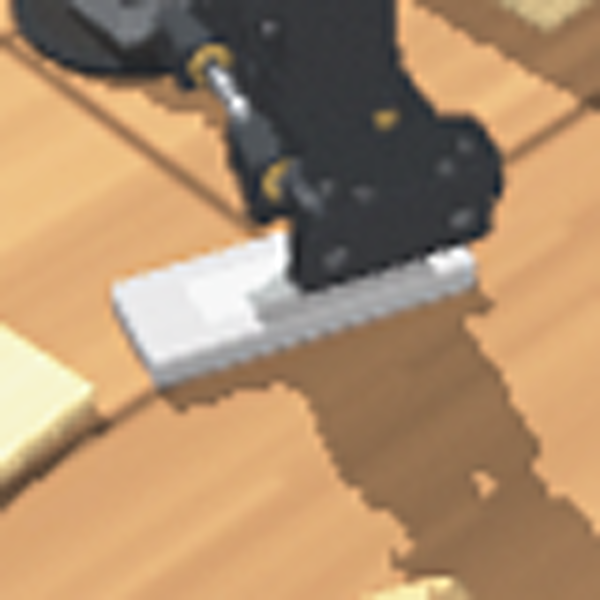

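```bash
python3 - <<'E'
from m import *
for n in("side","scene"):
    s,d=snapshot(n);P=cloud(d,cam(n))
    m=near(P,d>0,.436,.047,.12,.018,.2)&(s.max(-1)<90)
    Q=P[m]; print(n,m.sum(),np.percentile(Q[:,2],[0,1,5,25]).round(4)); print(Q[np.argsort(Q[:,2])[:6]].round(3).tolist())
im,d,P,ok=wcloud()
m=near(P,ok,.436,.047,.12,-.02,.2)&(im.max(-1)<80); Q=P[m]
print(np.percentile(Q[:,2],[0,1,5]).round(4)); print(Q[np.argsort(Q[:,2])[:8]].round(3).tolist())
E
```

```text
side 1440 [0.0314 0.0864 0.1018 0.1271]
[[0.452, 0.047, 0.031], [0.451, 0.041, 0.032], [0.453, 0.05, 0.033], [0.457, 0.05, 0.034], [0.452, 0.04, 0.035], [0.451, 0.045, 0.035]]
scene 922 [0.0713 0.0953 0.103  0.1177]
[[0.425, 0.061, 0.071], [0.425, 0.053, 0.072], [0.425, 0.057, 0.074], [0.506, -0.004, 0.091], [0.524, 0.046, 0.093], [0.515, 0.015, 0.094]]
[0.0001 0.0435 0.072 ]
[[0.397, 0.049, 0.0], [0.319, 0.067, 0.001], [0.326, 0.069, 0.001], [0.335, 0.071, 0.002], [0.421, 0.06, 0.031], [0.419, 0.061, 0.031], [0.423, 0.053, 0.031], [0.454, 0.049, 0.031]]
```

Both cameras put the fingertips at z≈0.031, above the bar, although the TCP reads 0.019. The tips are therefore about 12 mm behind the TCP, not 17 mm ahead. I'll open, lower in part, and verify.

```bash
python3 -m crank '[{"claw":1,"xyz":[0,0,0],"twist":[0,0,0]},{"claw":1,"xyz":[0,0,0],"twist":[0,0,0]},{"claw":1,"xyz":[0,0,0],"twist":[0,0,0]},{"claw":1,"xyz":[0,0,0],"twist":[0,0,0]},{"claw":1,"xyz":[0,0,0],"twist":[0,0,0]},{"claw":1,"xyz":[0,0,5],"twist":[0,0,0]},{"claw":1,"xyz":[0,0,5],"twist":[0,0,0]},{"claw":1,"xyz":[0,0,0],"twist":[0,0,0]}]'
cat > tip.py <<'E'
from m import *
o=sensors.observe(); x,y,z=o["eef_pos"]; im,d,P,ok=wcloud()
T=(P-o["eef_pos"])@R.from_euler("xyz",o["tcp_rot"],degrees=True).as_matrix()
m=ok&(np.abs(T[...,0])<.02)&(np.abs(T[...,1])<.065)&(np.abs(T[...,2])<.05)&(im.max(-1)<80)
for s in(1,-1):
    Q=T[m&(T[...,1]*s>0.005)]; W=P[m&(T[...,1]*s>0.005)]; 
    if len(Q): print(s,len(Q),"tip tool z",np.percentile(Q[:,2],[95,99,100]).round(4),"inner y",np.abs(Q[:,1]).min().round(4),"world zmin",W[:,2].min().round(4))
E
python3 tip.py
```

```text
t: 6.95
eef_pos: [0.4355, 0.0468, 0.008]
tcp_rot: [-179.9, 0.0, 71.1]
wrist_force: [-0.4, -0.3, -0.4]
grip_width: 0.0873
gripper_force: 0.0
1 1622 tip tool z [-0.0155 -0.0131 -0.0119] inner y 0.0422 world zmin 0.0198
-1 1670 tip tool z [-0.0149 -0.012   0.0081] inner y 0.0437 world zmin -0.0001
```

```bash
python3 -m crank '[{"claw":1,"xyz":[0,0,6],"twist":[0,0,0]},{"claw":1,"xyz":[0,0,6],"twist":[0,0,0]},{"claw":1,"xyz":[0,0,5],"twist":[0,0,0]},{"claw":1,"xyz":[0,0,0],"twist":[0,0,0]},{"claw":0.4,"xyz":[0,0,0],"twist":[0,0,0]},{"claw":0.4,"xyz":[0,0,0],"twist":[0,0,0]},{"claw":0.4,"xyz":[0,0,0],"twist":[0,0,0]},{"claw":0.4,"xyz":[0,0,0],"twist":[0,0,0]},{"claw":0.4,"xyz":[0,0,0],"twist":[0,0,0]},{"claw":0.4,"xyz":[0,0,0],"twist":[0,0,0]}]' 40
```

```text
t: 8.0
eef_pos: [0.4366, 0.0468, -0.0082]
tcp_rot: [180.0, -0.0, 71.1]
wrist_force: [1.4, 0.2, -0.3]
grip_width: 0.0457
gripper_force: 40.0
```

Gripped at 45.7 mm. Lift, turn, and move towards the pile.

```bash
python3 -m crank '[{"claw":0.4,"xyz":[0,0,-10],"twist":[0,0,0]},{"claw":0.4,"xyz":[0,0,-25],"twist":[0,0,0]},{"claw":0.4,"xyz":[0,0,-35],"twist":[0,0,0]},{"claw":0.4,"xyz":[0,0,-35],"twist":[0,0,0]},{"claw":0.4,"xyz":[0,0,-35],"twist":[0,0,0]},{"claw":0.4,"xyz":[0,0,-25],"twist":[0,0,0]},{"claw":0.4,"xyz":[0,0,-10],"twist":[0,0,0]}]'
python3 -m crank '[{"claw":0.4,"xyz":[0,0,0],"twist":[0,0,0.11]},{"claw":0.4,"xyz":[0,0,0],"twist":[0,0,0.125]},{"claw":0.4,"xyz":[0,0,0],"twist":[0,0,0.125]},{"claw":0.4,"xyz":[0,0,0],"twist":[0,0,0.125]},{"claw":0.4,"xyz":[0,0,0],"twist":[0,0,0.125]},{"claw":0.4,"xyz":[0,0,0],"twist":[0,0,0.125]},{"claw":0.4,"xyz":[0,0,0],"twist":[0,0,0.125]},{"claw":0.4,"xyz":[0,0,0],"twist":[0,0,0.125]},{"claw":0.4,"xyz":[0,0,0],"twist":[0,0,0.125]},{"claw":0.4,"xyz":[0,0,0],"twist":[0,0,0.105]}]'
python3 -m crank '[{"claw":0.4,"xyz":[8,20,0],"twist":[0,0,0]},{"claw":0.4,"xyz":[10,30,0],"twist":[0,0,0]},{"claw":0.4,"xyz":[10,35,0],"twist":[0,0,0]},{"claw":0.4,"xyz":[10,35,0],"twist":[0,0,0]},{"claw":0.4,"xyz":[10,35,0],"twist":[0,0,0]},{"claw":0.4,"xyz":[10,35,0],"twist":[0,0,0]},{"claw":0.4,"xyz":[10,30,0],"twist":[0,0,0]},{"claw":0.4,"xyz":[8,20,0],"twist":[0,0,0]},{"claw":0.4,"xyz":[0,0,0],"twist":[0,0,0]},{"claw":0.4,"xyz":[0,0,0],"twist":[0,0,0]}]'
cat > pile.py <<'E'
from m import *
o=sensors.observe(); print(o["eef_pos"].round(4),o["tcp_rot"].round(1))
im,d,P,ok=wcloud(); save("w3",im); np.savez("w3",im=im,P=P,ok=ok)
m=near(P,ok,.585,-.29,.085,.034,.046)&(im.min(-1)>90); print("pile",*rect(P,m),np.median(P[m][:,2]))
m=near(P,ok,.572,-.163,.055,.035,.1)&(im.max(-1)>90); Q=P[m]; cc=Q.mean(0); nn=np.linalg.svd(Q-cc,full_matrices=False)[2][2]; nn*=np.sign(nn[2])
print("ticket",m.sum(),cc.round(4),nn.round(3),np.degrees(np.arctan2(nn[1],nn[0])).round(1),np.degrees(np.arccos(nn[2])).round(1))
T=(P-o["eef_pos"])@R.from_euler("xyz",o["tcp_rot"],degrees=True).as_matrix()
m=ok&(np.abs(T[...,0])<.08)&(np.abs(T[...,1])<.04)&(T[...,2]>-.035)&(T[...,2]<.02)&(im.min(-1)>90)
if m.sum()>20: print("held",rect(T,m),np.percentile(T[m][:,2],[5,50,95]).round(4))
E
python3 pile.py
```

```text
t: 8.7
eef_pos: [0.4364, 0.0468, 0.1688]
tcp_rot: [179.9, -0.0, 71.1]
wrist_force: [0.5, 0.3, -5.6]
grip_width: 0.0454
gripper_force: 40.0
t: 9.7
eef_pos: [0.4345, 0.0466, 0.1656]
tcp_rot: [180.0, 0.2, 1.2]
wrist_force: [-0.2, -0.4, -6.3]
grip_width: 0.0453
gripper_force: 40.0
t: 10.7
eef_pos: [0.5168, -0.1906, 0.1652]
tcp_rot: [-179.9, 0.2, 1.5]
wrist_force: [0.1, 0.5, -5.5]
grip_width: 0.0456
gripper_force: 40.0
[ 0.5168 -0.1906  0.1652] [-179.9    0.2    1.5]
pile [ 583.1 -293.4  130.    46.4    0.7] 5862 0.038479506797256466
ticket 5872 [ 0.5864 -0.1539  0.0694] [ 0.037 -0.564  0.825] -86.3 34.4
held (array([  6.3,   7.3, 114.4,  61. ,   0.8]), np.int64(17576)) [-0.0237 -0.0226 -0.0213]
```

View pics/w3.png

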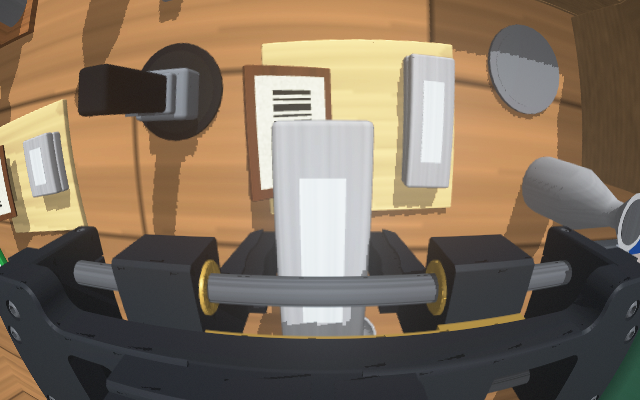

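The wrist view shows the whole pile top at (428,120), the ticket at (290,110), and the held bar at (322,220). I'll move over the pile and lower.

```bash
python3 -m crank '[{"claw":0.4,"xyz":[0,0,0],"twist":[0,0,0.012]},{"claw":0.4,"xyz":[12.5,19.4,0],"twist":[0,0,0]},{"claw":0.4,"xyz":[18,28,0],"twist":[0,0,0]},{"claw":0.4,"xyz":[18,28,0],"twist":[0,0,0]},{"claw":0.4,"xyz":[12,19,0],"twist":[0,0,0]},{"claw":0.4,"xyz":[6,9,0],"twist":[0,0,0]},{"claw":0.4,"xyz":[0,0,0],"twist":[0,0,0]},{"claw":0.4,"xyz":[0,0,0],"twist":[0,0,0]}]'
python3 -m crank '[{"claw":0.4,"xyz":[0,0,15],"twist":[0,0,0]},{"claw":0.4,"xyz":[0,0,30],"twist":[0,0,0]},{"claw":0.4,"xyz":[0,0,30],"twist":[0,0,0]},{"claw":0.4,"xyz":[0,0,20],"twist":[0,0,0]},{"claw":0.4,"xyz":[0,0,10],"twist":[0,0,0]},{"claw":0.4,"xyz":[0,0,0],"twist":[0,0,0]},{"claw":0.4,"xyz":[0,0,0],"twist":[0,0,0]}]'
```

```text
t: 11.55
eef_pos: [0.5856, -0.2916, 0.1663]
tcp_rot: [-179.9, 0.1, 0.9]
wrist_force: [-0.0, -0.3, -6.8]
grip_width: 0.0459
gripper_force: 40.0
t: 12.25
eef_pos: [0.5867, -0.2934, 0.0624]
tcp_rot: [180.0, -0.1, 0.8]
wrist_force: [0.2, 0.2, -6.1]
grip_width: 0.0455
gripper_force: 40.0
```

```bash
python3 -m crank '[{"claw":0.4,"xyz":[-1.5,0,0],"twist":[0,0,0]},{"claw":0.4,"xyz":[0,0,14],"twist":[0,0,0]},{"claw":0.4,"xyz":[0,0,8],"twist":[0,0,0]},{"claw":0.4,"xyz":[0,0,4],"twist":[0,0,0]},{"claw":0.4,"xyz":[0,0,2],"twist":[0,0,0]},{"claw":0.4,"xyz":[0,0,0],"twist":[0,0,0]},{"claw":0.4,"xyz":[0,0,0],"twist":[0,0,0]}]'
python3 -m crank '[{"claw":0.4,"xyz":[0,0,1.5],"twist":[0,0,0]},{"claw":0.4,"xyz":[0,0,0],"twist":[0,0,0]}]'
python3 -m crank '[{"claw":0.4,"xyz":[0,0,1],"twist":[0,0,0]},{"claw":0.4,"xyz":[0,0,0],"twist":[0,0,0]}]'
```

```text
t: 12.95
eef_pos: [0.5849, -0.2937, 0.0339]
tcp_rot: [180.0, -0.0, 0.8]
wrist_force: [-0.6, 0.0, -7.1]
grip_width: 0.0458
gripper_force: 40.0
t: 13.15
eef_pos: [0.5847, -0.2937, 0.0323]
tcp_rot: [180.0, -0.0, 0.8]
wrist_force: [0.1, -0.6, -6.8]
grip_width: 0.0453
gripper_force: 40.0
t: 13.35
eef_pos: [0.5846, -0.2936, 0.0311]
tcp_rot: [-180.0, 0.0, 0.8]
wrist_force: [-0.1, -0.3, -5.7]
grip_width: 0.0454
gripper_force: 40.0
```

```bash
python3 -m crank '[{"claw":0.4,"xyz":[0,0.3,0.6],"twist":[0,0,0]},{"claw":0.4,"xyz":[0,0,0],"twist":[0,0,0]}]'
python3 -m crank '[{"claw":0.4,"xyz":[0,0,0.6],"twist":[0,0,0]},{"claw":0.4,"xyz":[0,0,0],"twist":[0,0,0]}]'
```

```text
t: 13.55
eef_pos: [0.5847, -0.294, 0.0305]
tcp_rot: [180.0, 0.0, 0.8]
wrist_force: [-0.3, 0.7, -6.7]
grip_width: 0.0459
gripper_force: 40.0
t: 13.75
eef_pos: [0.5847, -0.294, 0.03]
tcp_rot: [180.0, -0.0, 0.8]
wrist_force: [-0.9, -0.0, -6.8]
grip_width: 0.0455
gripper_force: 40.0
```

```bash
python3 -m crank '[{"claw":0.4,"xyz":[0,-0.7,0],"twist":[0,0,0]},{"claw":0.4,"xyz":[0,0,0.7],"twist":[0,0,0]},{"claw":0.4,"xyz":[0,0,0],"twist":[0,0,0]}]'
python3 -m crank '[{"claw":0.4,"xyz":[0,0,0.7],"twist":[0,0,0]},{"claw":0.4,"xyz":[0,0,0],"twist":[0,0,0]}]'
```

```text
t: 14.05
eef_pos: [0.5847, -0.2932, 0.0299]
tcp_rot: [180.0, 0.0, 0.8]
wrist_force: [-2.6, 1.5, 2.9]
grip_width: 0.0454
gripper_force: 40.0
t: 14.25
eef_pos: [0.5847, -0.2932, 0.0299]
tcp_rot: [180.0, 0.0, 0.8]
wrist_force: [-6.4, 2.2, 9.1]
grip_width: 0.0454
gripper_force: 40.0
```

Contact. Ease off, release, and rise.

```bash
python3 -m crank '[{"claw":0.4,"xyz":[0,0,-0.7],"twist":[0,0,0]},{"claw":0.75,"xyz":[0,0,0],"twist":[0,0,0]},{"claw":0.75,"xyz":[0,0,0],"twist":[0,0,0]},{"claw":0.75,"xyz":[0,0,0],"twist":[0,0,0]},{"claw":0.75,"xyz":[0,0,0],"twist":[0,0,0]},{"claw":0.75,"xyz":[0,0,-10],"twist":[0,0,0]},{"claw":0.75,"xyz":[0,0,-30],"twist":[0,0,0]},{"claw":0.75,"xyz":[0,0,-45],"twist":[0,0,0]},{"claw":0.75,"xyz":[0,0,-45],"twist":[0,0,0]},{"claw":0.75,"xyz":[0,0,-45],"twist":[0,0,0]}]'
python3 -m crank '[{"claw":1,"xyz":[0,-45,-30],"twist":[0,0,0]},{"claw":1,"xyz":[0,-45,-20],"twist":[0,0,0]},{"claw":1,"xyz":[0,-20,0],"twist":[0,0,0]},{"claw":1,"xyz":[0,0,0],"twist":[0,0,0]},{"claw":1,"xyz":[0,0,0],"twist":[0,0,0]}]'
python3 - <<'E'
from m import *
o=sensors.observe(); print(o["eef_pos"].round(4),o["tcp_rot"].round(1))
im,d,P,ok=wcloud(); save("w4",im)
for k,a in dict(top=(.584,-.293,.085,.045,.058),low=(.584,-.293,.085,.012,.036),sc_top=(.608,-.027,.04,.135,.16),head=(.608,-.027,.055,.034,.048),pad=(.61,-.027,.065,.0035,.012)).items():
    m=near(P,ok,*a); 
    if k!="pad": m&=True
    if k=="pad": m&=im.max(-1)<70
    if m.sum()>5: print(k,*rect(P,m),np.median(P[m][:,2]).round(4))
m=near(P,ok,.572,-.163,.08,.025,.1); Q=P[m]; cc=Q.mean(0); nn=np.linalg.svd(Q-cc,full_matrices=False)[2][2]; nn*=np.sign(nn[2])
m2=m&(np.abs((P-cc)@nn)<.004); Q=P[m2]; 
nn=np.linalg.svd(Q-Q.mean(0),full_matrices=False)[2][2]; nn*=np.sign(nn[2])
h=np.cross([0,0,1],nn); h/=np.linalg.norm(h); up=np.cross(nn,h)
uv=np.stack([(Q-cc)@h,(Q-cc)@up],-1).astype(np.float32)*1000
r=cv2.minAreaRect(uv); ctr=cc+h*r[0][0]/1000+up*r[0][1]/1000
print("ticket rect",r,"ctr",ctr.round(4),"n",nn.round(3),np.degrees(np.arctan2(nn[1],nn[0])).round(2),np.degrees(np.arccos(nn[2])).round(2))
for c in("wrist",):
    for k in("ticket_long","scanner_grip","scanner","pad"):
        print(k,[(c2w(q["at"],cam(c)).round(4),round(q["confidence"],2)) for q in place_of(k,c)][:3])
E
```

```text
t: 15.25
eef_pos: [0.5846, -0.2932, 0.2069]
tcp_rot: [180.0, -0.0, 0.8]
wrist_force: [0.6, 0.3, -0.5]
grip_width: 0.0664
gripper_force: 0.0
t: 15.75
eef_pos: [0.5831, -0.1872, 0.2525]
tcp_rot: [179.9, -0.0, 0.8]
wrist_force: [-0.5, -0.6, -0.7]
grip_width: 0.088
gripper_force: 0.0
[ 0.5831 -0.1872  0.2525] [179.9  -0.    0.8]
top [ 583.6 -293.8  128.2   47.4    0.7] 3790 0.0525
low [ 586.3 -263.1  166.1  105.    -6.2] 551 0.0214
sc_top [607.6 -29.3  36.6  30.2  -2.2] 1079 0.146
head [607.4 -29.2  60.8  53.4 -89.5] 704 0.0414
pad [614.  -32.  107.4  99.5  21.7] 1188 0.0066
ticket rect ((-2.175323486328125, -3.7871971130371094), (83.51417541503906, 111.00279998779297), 89.9261245727539) ctr [ 0.5702 -0.1651  0.0626] n [ 0.037 -0.568  0.822] -86.27 34.68
ticket_long [(array([ 0.5687, -0.1704,  0.061 ]), 0.87), (array([ 0.5843, -0.2993,  0.0109]), 0.73)]
scanner_grip [(array([ 0.6042, -0.0262,  0.1144]), 0.8)]
scanner [(array([ 0.609 , -0.031 ,  0.0037]), 0.57)]
pad [(array([ 0.6585, -0.4299, -0.0017]), 0.67)]
```

View pics/w4.png

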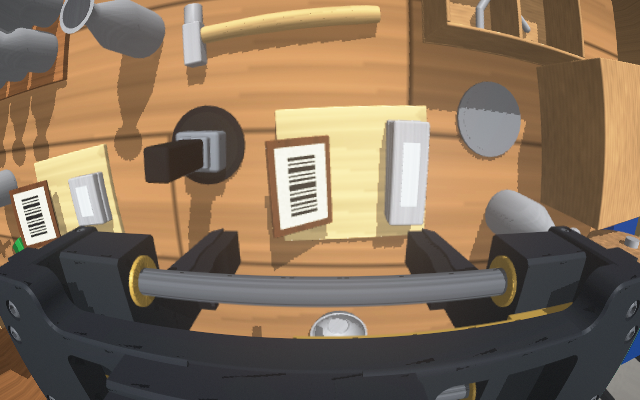

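The bar sits on the pile: its top is at (583.6,-293.8), yaw 0.7°, matching the bar below within 0.5 mm (image 408,170). The ticket is at image (300,185), and the scanner is upright at (195,158). Now to the scanner.

```bash
python3 -m crank '[{"claw":1,"xyz":[0,0,0],"twist":[0,0,0.052]},{"claw":1,"xyz":[3,-30,0],"twist":[0,0,0]},{"claw":1,"xyz":[5,-40,0],"twist":[0,0,0]},{"claw":1,"xyz":[5,-40,0],"twist":[0,0,0]},{"claw":1,"xyz":[3.4,-30,0],"twist":[0,0,0]},{"claw":1,"xyz":[2,-19,0],"twist":[0,0,0]},{"claw":1,"xyz":[0,0,0],"twist":[0,0,0]},{"claw":1,"xyz":[0,0,0],"twist":[0,0,0]},{"claw":1,"xyz":[0,0,0],"twist":[0,0,0]}]'
python3 - <<'E'
from m import *
o=sensors.observe(); print(o["eef_pos"].round(4),o["tcp_rot"].round(2),o["joints"].round(1))
im,d,P,ok=wcloud()
for k,a in dict(sc_top=(.608,-.027,.04,.135,.16),head=(.608,-.027,.055,.034,.048),pad=(.608,-.029,.065,.0035,.012)).items():
    m=near(P,ok,*a)&(im.max(-1)<(70 if k=="pad" else 256))
    if m.sum()>5: print(k,*rect(P,m),np.median(P[m][:,2]).round(4))
# circle fit for pad outer edge
m=near(P,ok,.608,-.029,.065,.0035,.012)&(im.max(-1)<60); Q=P[m][:,:2]*1000
print(cv2.minEnclosingCircle(Q.astype(np.float32)))
E
```

```text
t: 16.9
eef_pos: [0.6075, -0.031, 0.2518]
tcp_rot: [179.9, 0.0, -2.4]
wrist_force: [0.7, -0.6, 0.8]
grip_width: 0.0884
gripper_force: 0.0
[ 0.6075 -0.031   0.2518] [ 1.7993e+02  2.0000e-02 -2.3600e+00] [  7.6  25.9 -12.3  92.8   6.1  62.1 -98.7]
sc_top [608.2 -27.8  35.6  29.4  -2.3] 1346 0.1462
head [607.5 -28.1  61.3  51.2  87.7] 874 0.0419
pad [615.3 -28.4 106.   99.7  85.7] 1370 0.0066
((574.7093505859375, -22.404266357421875), 31.59789276123047)
```

```bash
python3 -m crank '[{"claw":1,"xyz":[0.4,-2.8,20],"twist":[0,0,0]},{"claw":1,"xyz":[0,0,40],"twist":[0,0,0]},{"claw":1,"xyz":[0,0,40],"twist":[0,0,0]},{"claw":1,"xyz":[0,0,30],"twist":[0,0,0]},{"claw":1,"xyz":[0,0,20],"twist":[0,0,0]},{"claw":1,"xyz":[0,0,10],"twist":[0,0,0]},{"claw":1,"xyz":[0,0,0],"twist":[0,0,0]},{"claw":1,"xyz":[0,0,0],"twist":[0,0,0]}]' 20; python3 -c "
from h import *
import tip"
```

```text
t: 17.75
eef_pos: [0.6089, -0.0262, 0.093]
tcp_rot: [180.0, -0.1, -2.2]
wrist_force: [-0.2, -0.1, 1.5]
grip_width: 0.0883
gripper_force: 0.0
1 2718 tip tool z [0.0153 0.0321 0.0394] inner y 0.005 world zmin 0.0535
-1 2409 tip tool z [0.0111 0.0301 0.0355] inner y 0.005 world zmin 0.0575
```

```bash
python3 -m crank '[{"claw":1,"xyz":[-0.6,1.6,6],"twist":[0,0,0]},{"claw":0.42,"xyz":[0,0,0],"twist":[0,0,0]},{"claw":0.42,"xyz":[0,0,0],"twist":[0,0,0]},{"claw":0.42,"xyz":[0,0,0],"twist":[0,0,0]},{"claw":0.42,"xyz":[0,0,0],"twist":[0,0,0]},{"claw":0.42,"xyz":[0,0,0],"twist":[0,0,0]},{"claw":0.25,"xyz":[0,0,0],"twist":[0,0,0]},{"claw":0.25,"xyz":[0,0,0],"twist":[0,0,0]},{"claw":0.25,"xyz":[0,0,0],"twist":[0,0,0]},{"claw":0.25,"xyz":[0,0,0],"twist":[0,0,0]}]' 25
```

```text
t: 18.8
eef_pos: [0.6075, -0.0272, 0.086]
tcp_rot: [-180.0, -0.0, -2.2]
wrist_force: [0.3, 0.6, -0.5]
grip_width: 0.0301
gripper_force: 25.0
```

```bash
python3 -m crank '[{"claw":0.25,"xyz":[0,0,-8],"twist":[0,0,0]},{"claw":0.25,"xyz":[0,0,-20],"twist":[0,0,0]},{"claw":0.25,"xyz":[0,0,-35],"twist":[0,0,0]},{"claw":0.25,"xyz":[0,0,-40],"twist":[0,0,0]},{"claw":0.25,"xyz":[0,0,-35],"twist":[0,0,0]},{"claw":0.25,"xyz":[0,0,-22],"twist":[0,0,0]},{"claw":0.25,"xyz":[0,0,0],"twist":[0,0,-0.052]},{"claw":0.25,"xyz":[0,0,0],"twist":[0,0,-0.052]},{"claw":0.25,"xyz":[0,0,0],"twist":[0,0,0]}]' 30
python3 -m crank '[{"claw":0.25,"xyz":[-4,18,0],"twist":[0,0,0]},{"claw":0.25,"xyz":[-6,28,0],"twist":[0,0,0]},{"claw":0.25,"xyz":[-7,33,0],"twist":[0,0,0]},{"claw":0.25,"xyz":[-7,33,0],"twist":[0,0,0]},{"claw":0.25,"xyz":[-7,33,0],"twist":[0,0,0]},{"claw":0.25,"xyz":[-7,33,0],"twist":[0,0,0]},{"claw":0.25,"xyz":[-5,24,0],"twist":[0,0,0]},{"claw":0.25,"xyz":[-3,14,0],"twist":[0,0,0]},{"claw":0.25,"xyz":[0,0,0],"twist":[0,0,0]},{"claw":0.25,"xyz":[0,0,0],"twist":[0,0,0]}]'
python3 -m crank '[{"claw":0.25,"xyz":[0,0,0],"twist":[0.06,0,0]},{"claw":0.25,"xyz":[0,0,0],"twist":[0.1,0,0]},{"claw":0.25,"xyz":[0,0,0],"twist":[0.1,0,0]},{"claw":0.25,"xyz":[0,0,0],"twist":[0.1,0,0]},{"claw":0.25,"xyz":[0,0,0],"twist":[0.1,0,0]},{"claw":0.25,"xyz":[0,0,0],"twist":[0.1,0,0]},{"claw":0.25,"xyz":[0,0,0],"twist":[0.05,0,0]},{"claw":0.25,"xyz":[0,0,0],"twist":[0,0,0]},{"claw":0.25,"xyz":[0,0,0],"twist":[0,0,0]}]'
cat > aim.py <<'E'
from m import *
o=sensors.observe(); p=o["eef_pos"]; A=R.from_euler("xyz",o["tcp_rot"],degrees=True)
az,t=np.radians([-86.27,34.85]); n=np.array([np.sin(t)*np.cos(az),np.sin(t)*np.sin(az),np.cos(t)])
ctr=np.array([.5702,-.1651,.0626]); goal=ctr+n*.140
z=-n; x=np.array([-np.sin(az),np.cos(az),0]); x=x*np.sign(x[0]); B=R.from_matrix(np.stack([x,np.cross(z,x),z],1))
D=A.inv()*B
print("joints",o["joints"].round(1)); print("twist tool",D.as_rotvec().round(4),"deg",np.degrees(D.magnitude()).round(2))
print("then shift tool mm",(B.inv().apply(goal-p)*1000).round(1))
E
python3 aim.py
```

```text
t: 19.7
eef_pos: [0.6072, -0.0273, 0.2464]
tcp_rot: [-180.0, 0.0, 3.8]
wrist_force: [-0.8, -0.1, -2.7]
grip_width: 0.0295
gripper_force: 30.0
t: 20.7
eef_pos: [0.5762, -0.2441, 0.2459]
tcp_rot: [-179.9, -0.0, 3.8]
wrist_force: [-0.0, -0.2, -2.3]
grip_width: 0.03
gripper_force: 30.0
t: 21.6
eef_pos: [0.5765, -0.2442, 0.2462]
tcp_rot: [-145.1, -0.0, 3.9]
wrist_force: [0.4, 0.7, -2.4]
grip_width: 0.0298
gripper_force: 30.0
joints [ 43.3  42.8 -17.6  74.3 -17.3  84.1 -53.1]
twist tool [-0.0013  0.0012  0.0025] deg 0.17
then shift tool mm [-1.2 39.8 56. ]
```

```bash
python3 -m crank '[{"claw":0.25,"xyz":[-0.6,7,9],"twist":[0,0,0]},{"claw":0.25,"xyz":[-0.6,11,16],"twist":[0,0,0]},{"claw":0.25,"xyz":[0,11,16],"twist":[0,0,0]},{"claw":0.25,"xyz":[0,7,10],"twist":[0,0,0]},{"claw":0.25,"xyz":[0,3.8,5],"twist":[0,0,0]},{"claw":0.25,"xyz":[0,0,0],"twist":[0,0,0]},{"claw":0.25,"xyz":[0,0,0],"twist":[0,0,0]}]'; python3 aim.py
python3 - <<'E'
from m import *
o=sensors.observe(); A=R.from_euler("xyz",o["tcp_rot"],degrees=True)
w=o["eef_pos"]+A.apply([0,0,.080]); print("window",w.round(4))
for c in("scene","side"):
    im,d=snapshot(c); C=cam(c); P=cloud(d,C); save("aim_"+c,im)
    for k in("scanner","scanner_focus","ticket_long","pad"): print(c,k,[(c2w(q["at"],C).round(4),round(q["confidence"],2)) for q in place_of(k,c)][:2])
    m=near(P,d>0,.61,-.028,.075,.003,.012)&(im.max(-1)<80)
    print(c,"pad",m.sum(),cv2.minEnclosingCircle((P[m][:,:2]*1000).astype(np.float32)),P[m].mean(0).round(4))
im=[cv2.imread("pics/aim_%s.png"%c) for c in("scene","side")]
cv2.imwrite("pics/aim.png",np.hstack([cv2.resize(im[0][200:320,200:360],(400,300)),cv2.resize(im[1][60:210,260:460],(400,300))]))
E
```

```text
t: 22.3
eef_pos: [0.5751, -0.2465, 0.1778]
tcp_rot: [-145.1, -0.0, 3.8]
wrist_force: [-0.3, -0.4, -1.8]
grip_width: 0.0296
gripper_force: 30.0
joints [ 43.5  46.8 -17.2  76.9 -16.6  78.2 -50.6]
twist tool [-0.0015 -0.0003  0.001 ] deg 0.1
then shift tool mm [ 0.4 -1.1  1.2]
window [ 0.5721 -0.2008  0.1123]
scene scanner [(array([ 0.5712, -0.1978,  0.1103]), 0.74), (array([ 0.5789, -0.2438, -0.0009]), 0.74)]
scene scanner_focus []
scene ticket_long [(array([ 0.5713, -0.1605,  0.0585]), 0.58)]
scene pad [(array([ 0.6124, -0.0283,  0.001 ]), 0.97), (array([ 0.6655, -0.4275, -0.006 ]), 0.61)]
scene pad 796 ((615.9589233398438, -26.68928337097168), 55.37699890136719) [ 0.6166 -0.0276  0.0059]
side scanner [(array([ 0.5763, -0.2004,  0.1173]), 0.83), (array([0.7853, 0.0838, 0.0015]), 0.57)]
side scanner_focus []
side ticket_long [(array([ 0.5725, -0.1622,  0.0606]), 0.69)]
side pad [(array([ 0.6633, -0.4241, -0.0029]), 0.9), (array([ 0.6164, -0.0258, -0.0009]), 0.64)]
side pad 567 ((610.4476928710938, -25.0797119140625), 53.48475646972656) [ 0.609  -0.0234  0.0073]
```

View pics/aim.png

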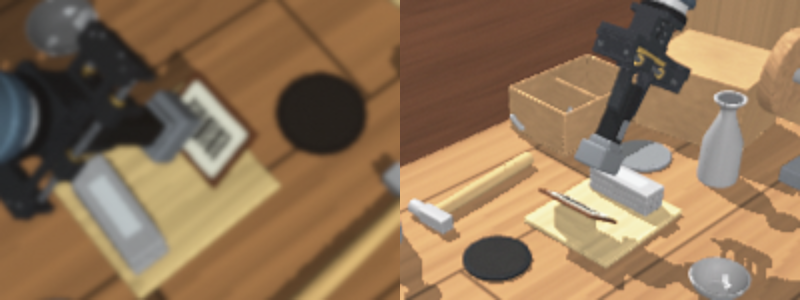

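The scanner head (crop 175,120) points square at the ticket (210,135), and the bare black pad is at (320,112). Fine correction, then hold.

```bash
python3 -m crank '[{"claw":0.25,"xyz":[0.3,-1,1.1],"twist":[0,0,0]},{"claw":0.25,"xyz":[0,0,0],"twist":[0,0,0]},{"claw":0.25,"xyz":[0,0,0],"twist":[0,0,0]},{"claw":0.25,"xyz":[0,0,0],"twist":[0,0,0]},{"claw":0.25,"xyz":[0,0,0],"twist":[0,0,0]},{"claw":0.25,"xyz":[0,0,0],"twist":[0,0,0]},{"claw":0.25,"xyz":[0,0,0],"twist":[0,0,0]},{"claw":0.25,"xyz":[0,0,0],"twist":[0,0,0]},{"claw":0.25,"xyz":[0,0,0],"twist":[0,0,0]},{"claw":0.25,"xyz":[0,0,0],"twist":[0,0,0]}]'; python3 aim.py
python3 -m crank '[{"claw":0.25,"xyz":[0,0,0],"twist":[0,0,0]},{"claw":0.25,"xyz":[0,0,0],"twist":[0,0,0]},{"claw":0.25,"xyz":[0,0,0],"twist":[0,0,0]},{"claw":0.25,"xyz":[0,0,0],"twist":[0,0,0]},{"claw":0.25,"xyz":[0,0,0],"twist":[0,0,0]},{"claw":0.25,"xyz":[0,0,0],"twist":[0,0,0]},{"claw":0.25,"xyz":[0,0,0],"twist":[0,0,0]},{"claw":0.25,"xyz":[0,0,0],"twist":[0,0,0]},{"claw":0.25,"xyz":[0,0,0],"twist":[0,0,0]},{"claw":0.25,"xyz":[0,0,0],"twist":[0,0,0]}]'
```

```text
t: 23.8
eef_pos: [0.5749, -0.245, 0.177]
tcp_rot: [-145.1, 0.0, 3.8]
wrist_force: [1.2, 0.6, -2.2]
grip_width: 0.0296
gripper_force: 30.0
joints [ 43.4  46.8 -17.2  77.1 -16.6  78.1 -50.6]
twist tool [-0.0017  0.0004  0.0006] deg 0.1
then shift tool mm [ 0.5 -0.3 -0.4]
t: 24.8
eef_pos: [0.5749, -0.245, 0.177]
tcp_rot: [-145.1, 0.0, 3.8]
wrist_force: [0.6, 0.1, -1.7]
grip_width: 0.0297
gripper_force: 30.0
```

Scan held for over 2 s. Retreat the same way, untilt, and measure the pad.

```bash
python3 -m crank '[{"claw":0.25,"xyz":[0,-4,-6],"twist":[0,0,0]},{"claw":0.25,"xyz":[0,-11,-16],"twist":[0,0,0]},{"claw":0.25,"xyz":[0,-11,-16],"twist":[0,0,0]},{"claw":0.25,"xyz":[0,-9,-12],"twist":[0,0,0]},{"claw":0.25,"xyz":[0,-4,-6],"twist":[0,0,0]},{"claw":0.25,"xyz":[0,0,0],"twist":[-0.07,0,0]},{"claw":0.25,"xyz":[0,0,0],"twist":[-0.1,0,0]},{"claw":0.25,"xyz":[0,0,0],"twist":[-0.1,0,0]},{"claw":0.25,"xyz":[0,0,0],"twist":[-0.1,0,0]},{"claw":0.25,"xyz":[0,0,0],"twist":[-0.1,0,0]}]'
python3 -m crank '[{"claw":0.25,"xyz":[0,0,0],"twist":[-0.09,0,0]},{"claw":0.25,"xyz":[0,0,0],"twist":[-0.0485,0,0]},{"claw":0.25,"xyz":[0,-20,0],"twist":[0,0,0]},{"claw":0.25,"xyz":[0,-35,0],"twist":[0,0,0]},{"claw":0.25,"xyz":[0,-30,0],"twist":[0,0,0]},{"claw":0.25,"xyz":[0,-20,0],"twist":[0,0,0]},{"claw":0.25,"xyz":[0,0,0],"twist":[0,0,0]},{"claw":0.25,"xyz":[0,0,0],"twist":[0,0,0]}]'
python3 - <<'E'
from m import *
o=sensors.observe(); print(o["eef_pos"].round(4),o["tcp_rot"].round(2))
im,d,P,ok=wcloud(); save("w5",im)
m=near(P,ok,.611,-.028,.075,.0035,.014)&(im.max(-1)<90); Q=(P[m][:,:2]*1000).astype(np.float32)
print(m.sum(),cv2.minEnclosingCircle(Q),rect(P,m),np.percentile(Q,[0.5,99.5],axis=0),np.median(P[m][:,2]))
m=near(P,ok,.5835,-.2935,.085,.047,.058); print("top",*rect(P,m))
T=(P-o["eef_pos"])@R.from_euler("xyz",o["tcp_rot"],degrees=True).as_matrix()
m=ok&(np.abs(T[...,0])<.04)&(np.abs(T[...,1])<.04)&(T[...,2]>.03)&(T[...,2]<.05)
if m.sum()>10: print("head top T",rect(T,m),np.median(T[m][:,2]))
E
```

```text
t: 25.8
eef_pos: [0.5749, -0.2449, 0.2462]
tcp_rot: [-172.2, -0.1, 3.8]
wrist_force: [-0.1, 0.2, -3.0]
grip_width: 0.0297
gripper_force: 30.0
t: 26.6
eef_pos: [0.5679, -0.1404, 0.2457]
tcp_rot: [-179.9, 0.0, 3.8]
wrist_force: [0.1, 0.3, -2.9]
grip_width: 0.0299
gripper_force: 30.0
[ 0.5679 -0.1404  0.2457] [-1.7993e+02  1.0000e-02  3.8000e+00]
5025 ((612.3650512695312, -28.497936248779297), 54.66651153564453) (array([612.8, -28.6, 107.8, 107.2,  81.1]), np.int64(5025)) [[561.22114746 -80.54717743]
 [664.78953857  23.19048439]] 0.006705347108363945
top [ 5.833e+02 -2.935e+02  1.306e+02  4.710e+01  5.000e-01] 3529
head top T (array([ 5.9,  0.8, 62.3, 41.4, 89.9]), np.int64(2901)) 0.04381150081084063
```

View pics/w5.png

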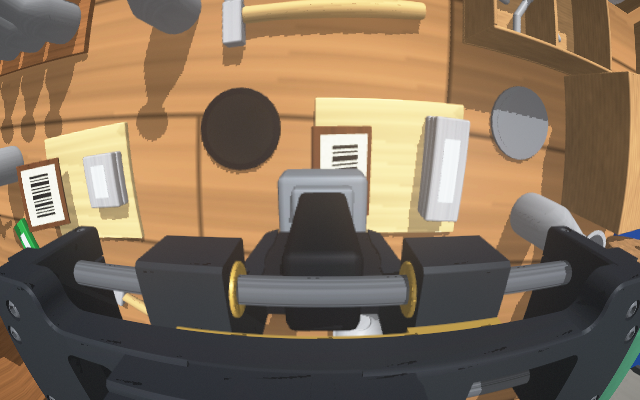

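The bare pad is at image (241,129), centre (612.7,-28.5) mm; the pile is still neat at (445,170). I'll place the scanner.

```bash
python3 -m crank '[{"claw":0.25,"xyz":[9,-20,0],"twist":[0,0,0]},{"claw":0.25,"xyz":[15,-30,0],"twist":[0,0,0]},{"claw":0.25,"xyz":[14,-30,0],"twist":[0,0,0]},{"claw":0.25,"xyz":[9,-19,0],"twist":[0,0,0]},{"claw":0.25,"xyz":[4.6,-10.1,0],"twist":[0,0,0]},{"claw":0.25,"xyz":[0,0,0],"twist":[0,0,0]},{"claw":0.25,"xyz":[0,0,0],"twist":[0,0,0]}]'
python3 -m crank '[{"claw":0.25,"xyz":[0,0,20],"twist":[0,0,0]},{"claw":0.25,"xyz":[0,0,35],"twist":[0,0,0]},{"claw":0.25,"xyz":[0,0,35],"twist":[0,0,0]},{"claw":0.25,"xyz":[0,0,30],"twist":[0,0,0]},{"claw":0.25,"xyz":[0,0,18],"twist":[0,0,0]},{"claw":0.25,"xyz":[0,0,8],"twist":[0,0,0]},{"claw":0.25,"xyz":[0,0,0],"twist":[0,0,0]},{"claw":0.25,"xyz":[0,0,0],"twist":[0,0,0]}]'
```

```text
t: 27.35
eef_pos: [0.612, -0.0303, 0.2454]
tcp_rot: [-180.0, 0.0, 3.6]
wrist_force: [0.1, -1.2, -2.2]
grip_width: 0.0301
gripper_force: 30.0
t: 28.15
eef_pos: [0.613, -0.0287, 0.1006]
tcp_rot: [-179.9, -0.1, 3.7]
wrist_force: [0.7, -0.5, -1.7]
grip_width: 0.0299
gripper_force: 30.0
```

Target is contact near z 0.086.

```bash
python3 -m crank '[{"claw":0.25,"xyz":[-0.7,-0.5,6],"twist":[0,0,0]},{"claw":0.25,"xyz":[0,0,4],"twist":[0,0,0]},{"claw":0.25,"xyz":[0,0,2],"twist":[0,0,0]},{"claw":0.25,"xyz":[0,0,0],"twist":[0,0,0]},{"claw":0.25,"xyz":[0,0,0],"twist":[0,0,0]}]'
python3 -m crank '[{"claw":0.25,"xyz":[0,0,1],"twist":[0,0,0]},{"claw":0.25,"xyz":[0,0,0],"twist":[0,0,0]}]'
python3 -m crank '[{"claw":0.25,"xyz":[0,0,0.7],"twist":[0,0,0]},{"claw":0.25,"xyz":[0,0,0],"twist":[0,0,0]}]'
python3 -m crank '[{"claw":0.25,"xyz":[0,0,0.6],"twist":[0,0,0]},{"claw":0.25,"xyz":[0,0,0],"twist":[0,0,0]}]'
```

```text
t: 28.65
eef_pos: [0.6116, -0.0273, 0.0876]
tcp_rot: [-179.9, -0.0, 3.8]
wrist_force: [-0.2, -0.4, -2.5]
grip_width: 0.0299
gripper_force: 30.0
t: 28.85
eef_pos: [0.6115, -0.0274, 0.0866]
tcp_rot: [-179.9, 0.0, 3.8]
wrist_force: [0.0, 0.0, -2.3]
grip_width: 0.0298
gripper_force: 30.0
t: 29.05
eef_pos: [0.6117, -0.0273, 0.0861]
tcp_rot: [-179.9, -0.0, 3.8]
wrist_force: [0.3, -0.5, -0.6]
grip_width: 0.0296
gripper_force: 30.0
t: 29.25
eef_pos: [0.6118, -0.0273, 0.086]
tcp_rot: [-179.9, -0.0, 3.8]
wrist_force: [-1.4, 0.4, 5.1]
grip_width: 0.03
gripper_force: 30.0
```

Contact. Ease off, open slowly, then go straight up.

```bash
python3 -m crank '[{"claw":0.25,"xyz":[0,0,-0.5],"twist":[0,0,0]},{"claw":0.45,"xyz":[0,0,0],"twist":[0,0,0]},{"claw":0.45,"xyz":[0,0,0],"twist":[0,0,0]},{"claw":1,"xyz":[0,0,0],"twist":[0,0,0]},{"claw":1,"xyz":[0,0,0],"twist":[0,0,0]},{"claw":1,"xyz":[0,0,0],"twist":[0,0,0]},{"claw":1,"xyz":[0,0,0],"twist":[0,0,0]},{"claw":1,"xyz":[0,0,-10],"twist":[0,0,0]},{"claw":1,"xyz":[0,0,-30],"twist":[0,0,0]},{"claw":1,"xyz":[0,0,-40],"twist":[0,0,0]}]'
python3 -m crank '[{"claw":1,"xyz":[0,0,-40],"twist":[0,0,0]},{"claw":1,"xyz":[0,0,-40],"twist":[0,0,0]},{"claw":1,"xyz":[-20,20,-20],"twist":[0,0,0]},{"claw":1,"xyz":[-40,20,0],"twist":[0,0,0]},{"claw":1,"xyz":[-20,20,0],"twist":[0,0,0]},{"claw":1,"xyz":[0,0,0],"twist":[0,0,0]},{"claw":1,"xyz":[0,0,0],"twist":[0,0,0]}]'
python3 - <<'E'
from m import *
im,d,P,ok=wcloud(); save("w6",im)
for k,a in dict(sc_top=(.612,-.028,.04,.135,.16),head=(.612,-.028,.055,.034,.048),bar=(.5835,-.2935,.085,.047,.058)).items():
    m=near(P,ok,*a)
    if m.sum()>5: print(k,*rect(P,m),np.median(P[m][:,2]).round(4))
E
```

```text
t: 30.25
eef_pos: [0.6102, -0.0275, 0.1657]
tcp_rot: [-179.9, 0.2, 3.8]
wrist_force: [0.5, -0.1, 0.8]
grip_width: 0.0882
gripper_force: 0.0
t: 30.95
eef_pos: [0.5358, -0.0929, 0.2666]
tcp_rot: [-179.9, -0.1, 3.7]
wrist_force: [0.3, 1.2, 0.2]
grip_width: 0.088
gripper_force: 0.0
sc_top [611.4 -28.1  36.3  30.7   2.4] 1270 0.1461
head [611.9 -29.4  60.3  53.1 -87.5] 626 0.0417
bar [ 583.2 -293.1  129.9   47.3    1.1] 2936 0.0525
```

View pics/w6.png

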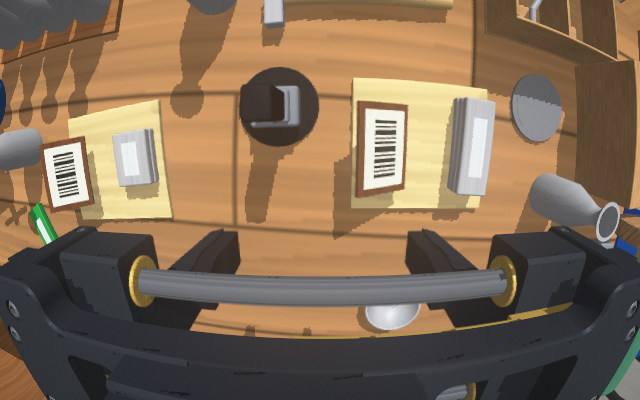

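The scanner stands upright and centred on the black pad at (279,106), within about 1 mm. The bar lies square on the pile at (471,147), and nothing else has moved. Handing in.

```bash
python3 -c "
from workcell import manip
print(manip.finish_job())"
```

```text
the job is handed in; nothing more can be done
None
```

The job is handed in: the pewter bar lies square on the long pile (within about 0.5 mm), the long-bar ticket was scanned square-on from 60 mm for about 2 s, and the scanner stands upright within about 1 mm of its pad's centre, at 31 s of the 58 s limit.

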